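Take the test gauge off a transfer canister and hang the canister by its bail

ROBOT

A 7-joint arm with a two-finger parallel gripper is mounted at the origin on the work surface. World frame = base frame: x ahead of the robot, y to its left, z up, the work surface at z = 0. Lengths are in m, angles in rad, forces in N, time in s.
With the tool pointing down it reaches from about 0.375 to 0.925 m from the base axis. Payload 3.1 kg.
Tool frame: the origin (TCP) lies between the finger pads; the fingertips stand 19 mm ahead of it and the grasp point (between the pads) is the TCP; z points along the fingers, y is the line along which they close (so a half turn about z gives the same grasp; the last joint's range is limited). The gripper opens to 85 mm and grips with 20 to 120 N. Pads are 22 mm wide; open, the fingers measure 114 mm over their backs; the gripper's body (76 mm by 85 mm) begins 54 mm behind the grasp point. The pads swing forward as they close: fully open they stand 13 mm farther back than shut.
Start: joints at [-1.228, 0.383, 0.044, 1.598, -0.018, 1.161, -0.05], TCP at [0.277, 0.588, 0.25] pointing down, gripper open.
Joint ranges: [-2.61, 2.61], [-0.41, 2.15], [-1.48, 1.57], [0, 2.5], [-1.57, 4.71], [0.05, 1.97], [-2.85, 2.85]. Speed limits (rad/s): [2.79, 2.79, 3.14, 3.14, 3.14, 3.14, 3.14].

INTERFACE

Orientations are given as a unit quaternion [x, y, z, w].
In Python, from bench import move_ptp, movel, move_j, move_gripper, pause, inverse_kinematics, read_camera, camera_params, MotionError, sign_off, look_for, tip_of, read_time_s, read_qpos, read_joint_vel, read_effort, read_eef_pos, read_tcp_rot, read_ft_force, read_ft_torque, read_finger_gap, read_grasp_force gives the robot as it stands. Calls block until the motion is done:
- move_ptp(position, orientation): joint-space move of the TCP to a pose.
- movel(position, orientation=None, speed=0.15): straight line of the TCP; orientation=None keeps the orientation; speed is the mean speed in m/s.
- move_j(angles): joint-space move.
- move_gripper(opening, effort=None): finger opening in m; effort is the grip in N (None keeps the last); returns when the fingers have stopped.
- pause(seconds).
- inverse_kinematics(position, orientation): joint angles nearest the present ones, or None.
- read_camera(name): name is "scene" or "top"; returns the picture (400x640x3 uint8, red, green, blue); there is no depth.
- camera_params(name): a dict with "K" (3x3 intrinsics, pixels), "camera_from_world" (4x4, takes a point from world to camera coordinates). Camera axes: x right, y down, z forward; pixel columns grow to the right and rows downward; lengths in m; the calibration is good to about 2 mm. A picture is of the moment at which its call begins. camera_params takes no time and is no camera call.
A pose or a line that the arm cannot do raises MotionError and nothing moves.
- sign_off(): hands the job in; it is judged then, once.
Trained networks look in the newest picture that a camera, given by its name, has taken for a name from the list of things; names that differ only in an ending like _2 or _b are one class to them, and where a whole thing is asked for, a point or a joint stands for the part that bears it (a point fixed in the world has none). Each returns a list of dicts, best first, with "confidence" (0 to 1); they miss things now and then, are a little off and sometimes report something else, mostly with a low value. They report only what shows in the picture. A call takes as long as a camera call. They do not tell look-alikes from the thing itself.
- look_for(camera, name): "at" ([column, row] in pixels, amid what is visible of it).
- tip_of(camera, name): "at" ([column, row] in pixels: a listed point, or the origin of a listed thing).
Readings, each from a call of its own:
- read_time_s(): time.
- read_qpos(): joint angles.
- read_joint_vel(): joint speeds.
- read_effort(): joint torques, N m.
- read_eef_pos(): TCP position.
- read_tcp_rot(): TCP orientation.
- read_ft_force(): force on the tool from outside, world axes, zero at the start.
- read_ft_torque(): the same for the moment, N m.
- read_finger_gap(): finger opening in m.
- read_grasp_force(): force on a finger pad.
Only numpy, scipy, OpenCV 4.12 (cv2) and the standard library are available. Lean on these libraries where they do the work, as an engineer would, in place of code of your own. Each camera call takes 0.05 s, during which the arm holds its last target. There are 200 camera calls.

TASK

The pressure test is finished: take the gauge off the steel canister by drawing its spring collar up and turning it anticlockwise until it lets go, without lifting, dragging or wrenching the canister round while the gauge is still on it, and set the gauge down gently, upright, in the middle of the white tray. Then raise the canister's folded bail upright while the canister still stands in its ring, lift the canister by the bail and hang it, still, on the stand with the bail grip centred across both prongs. Leave the bottles and the well plates where they are.

Things in the scene. Friction and masses are not known exactly. Their poses are not given: they have to be found in the camera images.
- can: Steel canister: 90 mm across (lid 94 mm), 105 mm high, about 0.8 kg, loose in a low black rubber ring (120 mm across, 14 mm high, its floor 6 mm above the bench). Origin: centre of its underside; z up its axis. On the lid's centre a brass nipple, 30 mm high. Bail pivots on its +y and -y sides, 85 mm above the underside; the bail is folded down towards its -x side.
- ear (a point): The bail's pivot on the canister's +y side: 50 mm from the canister's axis, 85 mm above its underside. Axes as the canister's.
- gauge: Loose test gauge, 0.16 kg, 62 mm high, locked on the nipple: brass body 40 mm across, dial 41 mm across facing up, and round the body a ribbed grey spring collar (48 mm across, 6 to 40 mm above the gauge's underside). Origin: centre of its flat underside, at the start on the canister's lid. Once free it must rise 25 mm to clear the nipple, and can hang from the collar.
- gauge_grip (a point): On the gauge's axis 25 mm above its underside: the collar's middle at rest. Best grip is 3 mm higher, 34 mm below the dial's top. Does not move with the collar, which draws up 10 mm to a firm stop against a spring (2.5 N, rising to 4 N), turns only when drawn up 7 mm or more, and springs back. Pulled hard on its stop it binds (some 10 N lift the canister): ease it a little to turn.
- gauge_mark (a point): White mark on the dial's rim, 19 mm from the gauge's axis, 62 mm up. The collar has a red stripe; it starts at an unknown angle in its slack. Turned anticlockwise from above, the gauge lets go after 0.45 to 0.95 rad and the spring draws it up 10 mm to the collar (pull drops by about 2.5 N); 0.15 rad further is a stop. Forced past the stop it turns the canister.
- bail (a joint): Angle of the canister's wire bail: 0 folded down on its stop (0.25 rad above level, on the canister's -x side), 1.32 upright, 2.64 folded on the other side. It swings freely and falls when let go. The gauge is in its way until taken off.
- bail_grip (a point): Centre of the bail's black grip: a roller 16 mm across, 76 mm long, turning easily about its wire, along the canister's y, 90 mm from the line through the pivots (175 mm above the canister's underside when upright). Folded, it is a little higher than the lid, with 40 mm between its centre and the lid's edge. The wire is 5 mm thick.
- tray_in (a point): Centre of the floor of the white instrument tray (fixed, square, 142 mm inside, rim 16 mm above its grey liner); the point is on top of the liner, x and y along its sides.
- hook_seat (a point): Hanging stand (fixed): two level prongs, 8 mm thick, 52 mm between centres, point along -x and end in upturned tips at x = -42 mm, 14 mm above the prongs' upper side. The point is midway between them at their upper side, 202 mm above the bench; y across. A rod 14 mm thick stands at x = 75 mm, 250 mm high. A hung bail grip lies here, its centre 8 mm above; it comes in from -x above the tips.
- media_bottle: Bystander: clear bottle with an orange cap, 72 mm across, 140 mm high; origin at its foot.
- plates: Bystander: stack of three purple well plates, 86 x 128 x 63 mm; origin under its centre.
- wash_bottle: Bystander: white wash bottle with a yellow spout, 62 mm across, about 170 mm high; origin at its foot.
There are look-alikes about, which are no part of the job. What is shaped like the gauge but orange or pink is not meant. What is shaped like the can but brown is not meant.

How it is judged:
On the way, in this order (a step that is already met when the one before it is completed fails the run):
1. the gauge is off the nipple, with the canister still standing in its ring (z of gauge_grip in the frame of can above 0.16 m and height (world z) of can below 0.015 m and angle between can's own z axis and vertical below 0.1 rad), for 0.1 s.
2. the gauge stands upright in the tray, let go (x of gauge_grip in the frame of tray_in between -0.055 and 0.055 m and y of gauge_grip in the frame of tray_in between -0.055 and 0.055 m and z of gauge_grip in the frame of tray_in below 0.03 m and angle between gauge's own z axis and vertical below 0.12 rad and contact force between the fingers and gauge below 0.1 N), for 0.1 s.
3. the bail is upright over the canister, which still stands in its ring (value of joint bail between 1 and 1.65 rad and height (world z) of can below 0.015 m and angle between can's own z axis and vertical below 0.1 rad), for 0.05 s.
At the end, for the whole second after the job is handed in: The canister hangs upright (0.15 rad) and still, its bail grip across both prongs (within 34 mm of the seat along them, 15 mm across). The gauge stands upright (0.12 rad) on the tray's floor, within 55 mm of its middle along each side. The bystanders are within 30 mm of their starts (x of bail_grip in the frame of hook_seat between -0.034 and 0.034 m and y of bail_grip in the frame of hook_seat between -0.015 and 0.015 m and z of bail_grip in the frame of hook_seat between 0.003 and 0.013 m and height (world z) of can between 0.02 and 0.05 m and angle between can's own z axis and vertical below 0.15 rad and linear speed of can below 0.05 m/s and angular speed of can below 0.6 rad/s and x of gauge_grip in the frame of tray_in between -0.055 and 0.055 m and y of gauge_grip in the frame of tray_in between -0.055 and 0.055 m and z of gauge_grip in the frame of tray_in below 0.03 m and angle between gauge's own z axis and vertical below 0.12 rad and linear speed of gauge below 0.03 m/s and distance of each of media_bottle, plates, wash_bottle from where it was at the start of the episode below 0.03 m); the robot touches nothing.
It fails at once if the canister was lifted, dragged or wrenched round (its ear moved more than 10 mm) while the gauge was still on its nipple (horizontal distance between gauge_grip and can below 0.02 m and z of gauge_grip in the frame of can below 0.133 m and distance of ear from where it was at the start of the episode above 0.01 m).
It fails at once if the gauge was dropped (more than 0.45 m/s while not held) (linear speed of gauge above 0.45 m/s and contact force between the fingers and gauge below 0.05 N).
It fails at once if a bystander was pushed or knocked over (distance of any of media_bottle, plates, wash_bottle from where it was at the start of the episode above 0.03 m or angle between any of media_bottle, plates, wash_bottle's own z axis and vertical above 0.3 rad).
It also fails if it takes over 70 s, if anything falls off the work surface, if the arm or the gripper's body presses on something with over 40 N, if the wrist force passes 120 N, or if a joint passes its speed limit or range.

## Working session

There is one attempt and no reset: what is moved stays moved. The work goes in short steps, each a Python script; the robot and the scene stay as the last script left them, time stands still between calls to the robot, and variables do not carry over. Pictures are saved under pics/ and viewed, at most 10 in all, crops included, and the job is handed in when it is done.

```bash
mkdir -p pics; cat > h.py <<'E'
import numpy as np, cv2
from bench import *
from scipy.spatial.transform import Rotation as R
def ray(cam,px):
    p=camera_params(cam);T=np.array(p["camera_from_world"]);K=np.array(p["K"])
    d=T[:3,:3].T@np.linalg.inv(K)@[px[0],px[1],1.];return -T[:3,:3].T@T[:3,3],d
def onz(cam,px,z):
    o,d=ray(cam,px);return o+d*(z-o[2])/d[2]
def tri(a,b):
    (o1,d1),(o2,d2)=ray("scene",a),ray("top",b)
    A=np.stack([d1,-d2],1);s=np.linalg.lstsq(A,o2-o1,rcond=None)[0]
    p,q=o1+s[0]*d1,o2+s[1]*d2;return (p+q)/2,np.linalg.norm(p-q)
def proj(cam,P):
    p=camera_params(cam);c=np.array(p["camera_from_world"])@np.append(P,1);u=np.array(p["K"])@c[:3];return u[:2]/u[2]
def down(yaw): # tool y axis along world angle yaw+90deg ; x axis at yaw
    return (R.from_euler('z',yaw)*R.from_euler('x',np.pi)).as_quat()
def snap(cam,f):
    im=read_camera(cam);cv2.imwrite(f"pics/{f}.png",im[:,:,::-1]);return im
E
python3 - <<'E'
from h import *
for c in("scene","top"):
    snap(c,c+"0")
    o,_=ray(c,[0,0]);print(c,o.round(3))
    for n in "can ear gauge gauge_grip gauge_mark bail_grip tray_in hook_seat media_bottle plates wash_bottle".split():
        print(n,[(np.round(d["at"],1).tolist(),round(d["confidence"],2)) for d in tip_of(c,n)[:4]])
print(read_time_s(),read_qpos(),R.from_quat(read_tcp_rot()).as_matrix().round(2))
E
```

```text
scene [ 1.313 -0.147  0.667]
can [([281.7, 242.5], 0.8), ([203.1, 206.9], 0.61)]
ear [([214.8, 177.9], 0.76), ([294.2, 207.8], 0.56)]
gauge [([278.7, 208.0], 0.66), ([221.5, 233.3], 0.59), ([219.6, 266.5], 0.57)]
gauge_grip [([218.5, 227.0], 0.9), ([218.1, 259.3], 0.82), ([271.4, 197.9], 0.72)]
gauge_mark [([216.5, 208.8], 0.98), ([278.5, 189.7], 0.75), ([270.3, 312.6], 0.52)]
bail_grip [([261.6, 186.1], 0.67), ([196.5, 155.9], 0.67)]
tray_in [([151.8, 257.2], 0.95)]
hook_seat [([384.8, 138.3], 0.62)]
media_bottle [([351.2, 284.8], 0.77)]
plates [([269.5, 311.3], 0.59)]
wash_bottle [([453.4, 195.9], 0.73)]
top [0.387 0.11  1.393]
can [([367.7, 206.5], 0.65), ([372.0, 186.8], 0.57), ([416.6, 279.3], 0.56)]
ear [([351.7, 202.7], 0.88), ([406.0, 273.0], 0.84)]
gauge [([411.0, 234.0], 0.8), ([411.0, 197.8], 0.57), ([373.1, 199.7], 0.51)]
gauge_grip [([367.7, 197.5], 0.77), ([405.2, 234.9], 0.51), ([413.2, 193.6], 0.49)]
gauge_mark [([413.0, 196.5], 0.75), ([374.3, 187.4], 0.71), ([407.8, 240.8], 0.61)]
bail_grip [([417.1, 309.7], 0.87), ([369.5, 230.7], 0.56)]
tray_in [([461.5, 228.7], 0.74)]
hook_seat [([257.2, 208.5], 0.72)]
media_bottle [([328.8, 145.9], 0.6)]
plates [([370.5, 198.9], 0.33)]
wash_bottle [([202.0, 201.0], 0.93), ([368.4, 197.4], 0.57)]
1.2 [-1.2278175   0.38290163  0.04389597  1.59789204 -0.01792691  1.16122227
 -0.04991177] [[-0.9   0.43 -0.  ]
 [ 0.43  0.9  -0.  ]
 [ 0.   -0.   -1.  ]]
```

View pics/scene0.png

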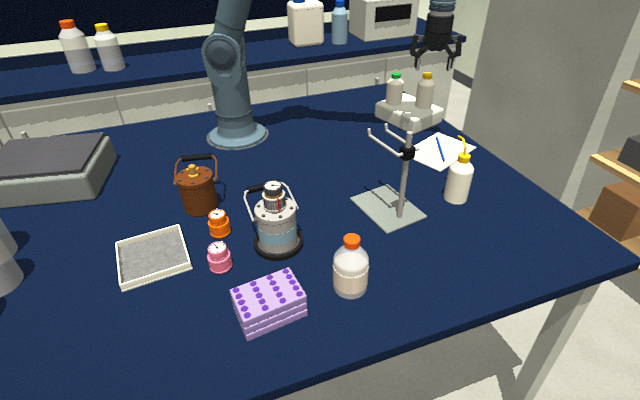

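View pics/top0.png

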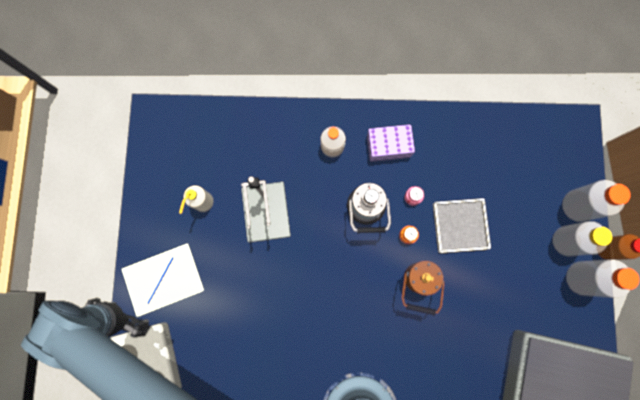

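The robot's own canister stands at scene (278,215) / top (370,203), with its bail folded towards the robot. The tray is at top (462,226). The stand is at top (257,210), prongs pointing to -x. The orange and pink gauges and the brown can are decoys.

```bash
python3 - <<'E'
from h import *
t=cv2.imread("pics/top0.png");s=cv2.imread("pics/scene0.png")
a=cv2.resize(t[165:255,335:435],None,fx=6,fy=6,interpolation=cv2.INTER_CUBIC)
b=cv2.resize(t[165:260,225:305],None,fx=6,fy=6,interpolation=cv2.INTER_CUBIC)[:540]
cv2.imwrite("pics/ctop.png",cv2.resize(np.hstack([a,b[:, :]]),None,fx=.74,fy=.74))
cv2.imwrite("pics/cscene.png",cv2.resize(s[120:265,235:430],None,fx=4,fy=4,interpolation=cv2.INTER_CUBIC))
for n,a,b in [("tray",(151.8,257.2),(461.5,228.7)),("seat",(384.8,138.3),(257.2,208.5)),("mark",(278.5,189.7),(374.3,187.4)),("bail",(261.6,186.1),(369.5,230.7)),("can",(281.7,242.5),(367.7,206.5)),("gg",(271.4,197.9),(367.7,197.5)),("ear",(294.2,207.8),(351.7,202.7)),("mb",(351.2,284.8),(328.8,145.9)),("wb",(453.4,195.9),(202,201))]:
    print(n,*[np.round(x,4) for x in tri(a,b)])
E
```

```text
tray [ 0.5395 -0.3032 -0.0021] 0.0019
seat [0.5546 0.2887 0.2038] 0.007
mark [ 0.6278 -0.0104  0.1764] 0.0158
bail [ 0.5137 -0.0157  0.1131] 0.0064
can [ 0.6018 -0.0094  0.0012] 0.0155
gg [ 0.6033 -0.0094  0.138 ] 0.0108
ear [0.5961 0.0374 0.0912] 0.0001
mb [0.7878 0.1048 0.0031] 0.0057
wb [0.6011 0.4902 0.0091] 0.0052
```

View pics/ctop.png

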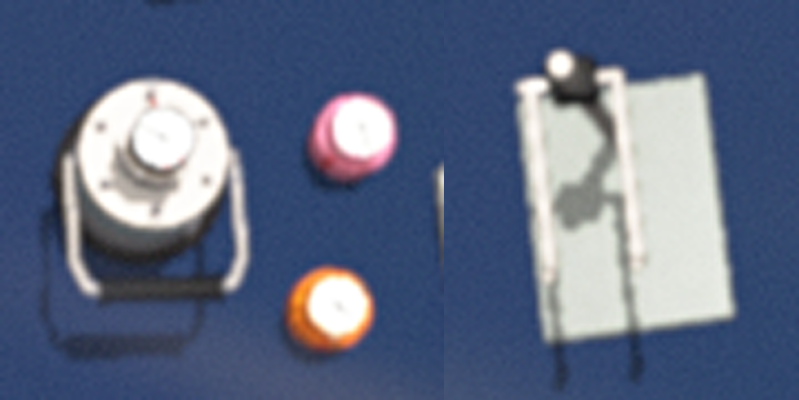

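View pics/cscene.png

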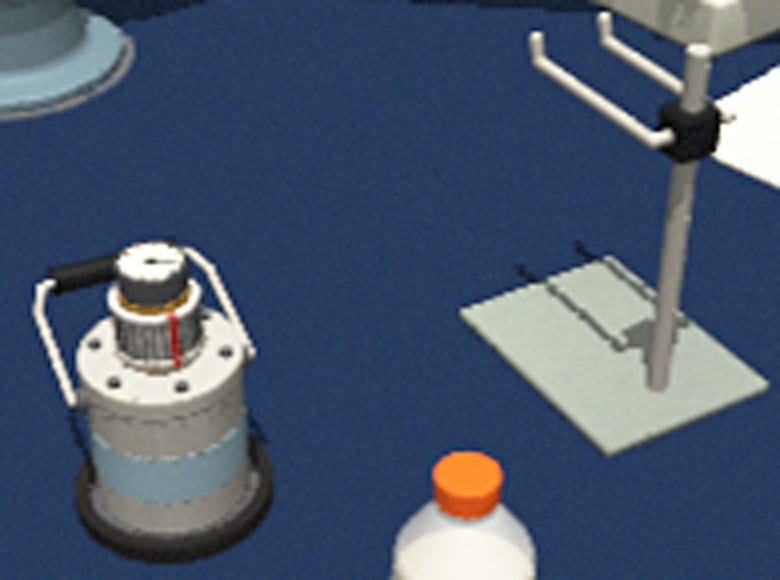

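```bash
python3 - <<'E'
from h import *
L=lambda u,v:(335+u/4.44,165+v/4.44)
Rr=lambda u,v:(225+(u-444)/4.44,165+v/4.44)
S=lambda u,v:(235+u/4,120+v/4)
p=lambda n,x:print(n,np.round(x,4))
p("dial tri",tri(S(152,261),L(163,139))[0]);p("dial top",onz("top",L(163,139),.173));p("dial scene",onz("scene",S(152,261),.173))
p("lid top",onz("top",L(154,153),.111));
g=[onz("top",L(100,290),.113),onz("top",L(228,287),.113)];p("grip",g);d=g[0]-g[1];print("yaw",np.arctan2(-d[0],d[1]),np.linalg.norm(d),(g[0]+g[1])/2)
g=[onz("scene",S(55,280),.113)];p("grip end sc",g)
for n,q,z in[("tipL",Rr(551,275),.212),("tipR",Rr(640,262),.212),("bL",Rr(525,88),.202),("bR",Rr(618,75),.202),("rod",Rr(560,63),.25)]:p(n,onz("top",q,z))
for n,q,z in[("tipA",S(537,38),.216),("tipB",S(604,16),.216),("bA",S(655,138),.202),("rodtop",S(697,50),.25)]:p(n,onz("scene",q,z))
p("tips tri",tri(S(537,38),Rr(551,275)));p("tips2",tri(S(604,16),Rr(640,262)))
# tray: white/gray segmentation in top view
im=cv2.imread("pics/top0.png")[185:265,425:505];m=((im.min(2)>85)).astype(np.uint8)
c=max(cv2.findContours(m,0,2)[0],key=cv2.contourArea);r=cv2.minAreaRect(c);b=cv2.boxPoints(r)+[425,185]
print(r);q=np.array([onz("top",x,.016) for x in b]);p("tray c",q.mean(0));p("q",q)
E
```

```text
dial tri [ 0.6026 -0.0101  0.1716]
dial top [ 0.6019 -0.0117  0.173 ]
dial scene [ 0.6051 -0.0087  0.173 ]
lid top [ 0.6036 -0.0123  0.111 ]
grip [[ 0.5146  0.021   0.113 ]
 [ 0.5186 -0.0597  0.113 ]]
yaw 0.05030482458693075 0.0808592074570381 [ 0.51660785 -0.01933355  0.113     ]
grip end sc [[ 0.5174 -0.0514  0.113 ]]
tipL [0.506  0.3094 0.212 ]
tipR [0.515  0.2576 0.212 ]
bL [0.6189 0.3325 0.202 ]
bR [0.6282 0.2771 0.202 ]
rod [0.6247 0.3042 0.25  ]
tipA [0.5201 0.2592 0.216 ]
tipB [0.5086 0.3108 0.216 ]
bA [0.6317 0.2803 0.202 ]
rodtop [0.6259 0.3044 0.25  ]Traceback (most recent call last):
  File "<stdin>", line 12, in <module>
  File "<stdin>", line 5, in <lambda>
    return _wrapfunc(a, 'round', decimals=decimals, out=out)
    return _wrapit(obj, method, *args, **kwds)
    conv = _array_converter(obj)
ValueError: setting an array element with a sequence. The requested array has an inhomogeneous shape after 1 dimensions. The detected shape was (2,) + inhomogeneous part.
```

```bash
python3 - <<'E'
from h import *
movel([0.277,0.588,0.42],speed=.25)
G=[.603,-.0108]
for y in np.arange(-3.2,3.2,.4):
    q=inverse_kinematics([*G,.15],down(y)); print(round(y,2),None if q is None else np.round(q,2))
im=cv2.imread("pics/top0.png")[185:265,425:505];m=((im.min(2)>85)).astype(np.uint8)
c=max(cv2.findContours(m,0,2)[0],key=cv2.contourArea);r=cv2.minAreaRect(c);b=cv2.boxPoints(r)+[425,185]
q=np.array([onz("top",x,.016) for x in b]);print(r,q.mean(0),q.round(3))
print(read_ft_force(),read_time_s())
E
```

```text
-3.2 [-0.54  0.46  0.61  1.82 -0.31  0.96  1.72]
-2.8 [-0.51  0.45  0.58  1.82 -0.3   0.95  2.1 ]
-2.4 [-0.45  0.44  0.49  1.82 -0.25  0.95  2.46]
-2.0 [-0.41  0.43  0.45  1.82 -0.22  0.95  2.84]
-1.6 [-0.97  0.92  1.37  1.84 -0.96  1.25 -2.47]
-1.2 [-0.97  0.92  1.37  1.84 -0.96  1.25 -2.07]
-0.8 [-0.97  0.92  1.37  1.84 -0.96  1.25 -1.67]
-0.4 [-0.66  0.51  0.78  1.83 -0.42  0.98 -1.68]
-0.0 [-0.64  0.5   0.75  1.83 -0.41  0.98 -1.29]
0.4 [-0.6   0.48  0.7   1.83 -0.37  0.97 -0.92]
0.8 [-0.59  0.48  0.68  1.82 -0.36  0.97 -0.53]
1.2 [-0.58  0.47  0.67  1.82 -0.35  0.96 -0.13]
1.6 [-0.57  0.47  0.66  1.82 -0.34  0.96  0.26]
2.0 [-0.56  0.47  0.64  1.82 -0.34  0.96  0.65]
2.4 [-0.55  0.46  0.63  1.82 -0.33  0.96  1.05]
2.8 [-0.55  0.46  0.62  1.82 -0.32  0.96  1.44]
((36.844268798828125, 40.28688430786133), (53.23501205444336, 54.68358612060547), 84.80557250976562) [ 0.54858901 -0.29999358  0.016     ] [[ 0.619 -0.212  0.016]
 [ 0.639 -0.377  0.016]
 [ 0.478 -0.387  0.016]
 [ 0.459 -0.224  0.016]]
[-0.16978375 -0.03015304 -0.10384568] 2.025
```

```bash
python3 - <<'E'
from h import *
G=[.603,-.0108]; y0=-0.4
move_gripper(.085,40)
move_ptp([*G,.40],down(y0))
movel([*G,.22],speed=.2); pause(.2)
print("t",read_time_s(),read_ft_force().round(2),read_eef_pos().round(4))
snap("top","top1");snap("scene","scene1")
movel([*G,.139],speed=.08); pause(.2); f0=read_ft_force();print(f0.round(2))
move_gripper(.05,40); print(read_ft_force().round(2))
move_gripper(.03,40); pause(.2)
print(read_finger_gap(),read_grasp_force(),read_ft_force().round(2),read_ft_torque().round(2))
print(read_time_s())
E
```

```text
t 5.9167 [-0.46  0.13  0.75] [ 0.604  -0.0109  0.2215]
[-0.25  0.28  0.14]
[-0.27 -1.44  0.43]
0.04765175235455149 40.98471854813397 [-0.48  0.97  4.44] [0.18 0.19 0.01]
8.2417
```

```bash
python3 - <<'E'
from h import *
p=read_eef_pos();print(p)
P=np.array([.603,-.0108,.139])
for dz in (.002,.004,.006,.0075,.0085,.0095):
    movel(P+[0,0,dz],speed=.03); pause(.15); f=read_ft_force(); print(dz,f.round(2),read_eef_pos().round(4))
    if f[2]<-5.5: break
print(read_time_s())
E
```

```text
[ 0.60323008 -0.01058514  0.13937624]
0.002 [-0.37 -0.76 -1.29] [ 0.6024 -0.0111  0.1403]
0.004 [-0.69 -1.31 -3.48] [ 0.6024 -0.0111  0.1426]
0.006 [-0.79 -1.22 -3.45] [ 0.6028 -0.0109  0.1449]
0.0075 [-1.44  0.06 -3.72] [ 0.603  -0.0109  0.1465]
0.0085 [-1.21 -0.73 -4.31] [ 0.603  -0.0108  0.1475]
0.0095 [ 0.02 -0.95 -5.39] [ 0.603  -0.0108  0.1485]
10.6417
```

```bash
python3 - <<'E'
from h import *
P=np.array([.603,-.0108,.139+.0085]);y0=-.4
movel(P,speed=.03);pause(.1)
f0=read_ft_force();hist=[]
for k in range(1,18):
    y=y0+.06*k; move_ptp(P,down(y)); pause(.12)
    f=np.mean([read_ft_force() for _ in range(3)],0);t=read_ft_torque()
    print(round(.06*k,2),f.round(2),t.round(2)); hist.append(f[2])
    if k>=6 and f[2]>np.median(hist[:5])+1.4 or abs(t[2])>.6: break
print(read_time_s(),read_finger_gap(),read_tcp_rot())
E
```

```text
0.06 [-0.25 -0.44 -3.8 ] [-0.11  0.01 -0.03]
0.12 [ 0.27 -0.27 -4.42] [ 0.03 -0.12  0.03]
0.18 [ 1.05  0.88 -4.52] [ 0.13 -0.24  0.01]
0.24 [ 1.89  0.89 -3.54] [ 0.16 -0.3   0.04]
0.3 [ 1.61  1.35 -4.18] [ 0.15 -0.34 -0.07]
0.36 [ 1.13  0.75 -3.8 ] [ 0.16 -0.24 -0.02]
0.42 [ 0.02  0.75 -4.25] [ 0.17 -0.27  0.04]
0.48 [ 0.13  0.89 -4.63] [ 0.14 -0.16 -0.03]
0.54 [ 0.87  0.09 -2.67] [ 0.04 -0.3   0.  ]
14.2917 0.04740118535973036 [9.97601727e-01 6.92153352e-02 1.35815584e-04 1.13882355e-04]
```

```bash
python3 - <<'E'
from h import *
P=np.array([.603,-.0108,.139+.0085])
y=-.4+.54+.05
move_ptp(P,down(y))
for _ in range(3): pause(.1);print(read_ft_force().round(2),read_ft_torque().round(2))
for dz in (.002,.004,.007,.012):
    movel(P+[0,0,dz],speed=.03);pause(.15);f=read_ft_force();print(dz,f.round(2))
    if f[2]<-6.5: movel(P,speed=.03);print("still on");break
else:
    movel(P+[0,0,.05],speed=.05);pause(.2);print(read_ft_force().round(2)); snap("scene","scene2");snap("top","top2")
print(read_time_s())
E
```

```text
[ 1.   -0.77 -4.1 ] [-0.04 -0.34 -0.03]
[ 1.48  0.25 -3.27] [-0.03 -0.33 -0.02]
[ 1.82 -1.73 -3.77] [-0.11 -0.35 -0.01]
0.002 [ 1.69 -0.68 -4.84]
0.004 [ 1.03 -0.29 -6.2 ]
0.007 [  0.53   0.06 -10.61]
still on
16.425
```

```bash
python3 - <<'E'
from h import *
P=np.array([.603,-.0108,.139+.008])
def rd():
    a=[]
    for _ in range(8): pause(.025);a.append(np.r_[read_ft_force(),read_ft_torque()])
    return np.mean(a,0)
movel(P,speed=.03);b=rd();print(b.round(2),read_eef_pos().round(4))
for r in np.arange(.64,1.14,.05):
    move_ptp(P,down(-.4+r));f=rd();print(round(r,2),f.round(2))
    if f[2]>b[2]+1.3 or abs(f[5]-b[5])>.3: break
snap("scene","scene2");snap("top","top2")
print(read_time_s(),read_eef_pos().round(4))
E
```

```text
[ 3.31  1.28  0.53  0.3  -0.71 -0.05] [ 0.6044 -0.0107  0.1482]
0.64 [ 3.94  2.14  2.94  0.49 -0.92 -0.07]
17.425 [ 0.604  -0.0105  0.1478]
```

View pics/scene2.png

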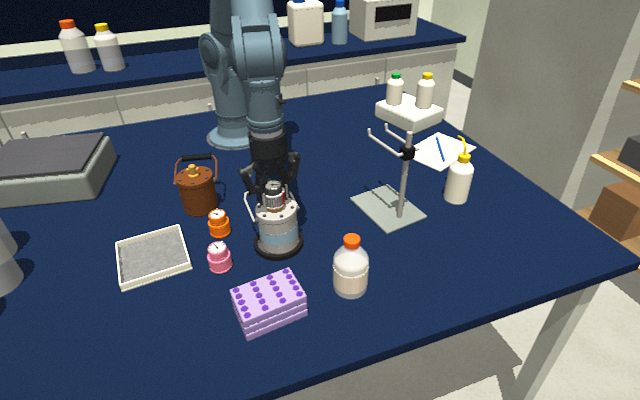

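The arm holds the gauge with the canister still in its ring, around (278,240). I need a closer look at the collar and ear.

```bash
python3 - <<'E'
import cv2,numpy as np
f=lambda n,x,y,w,h:cv2.resize(cv2.imread(f"pics/{n}.png")[y:y+h,x:x+w],None,fx=5,fy=5,interpolation=cv2.INTER_CUBIC)
a=np.hstack([f("scene0",240,170,78,110),f("scene2",240,170,78,110)])
cv2.imwrite("pics/cmp.png",a)
E
```

```text
(no output)
```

View pics/cmp.png

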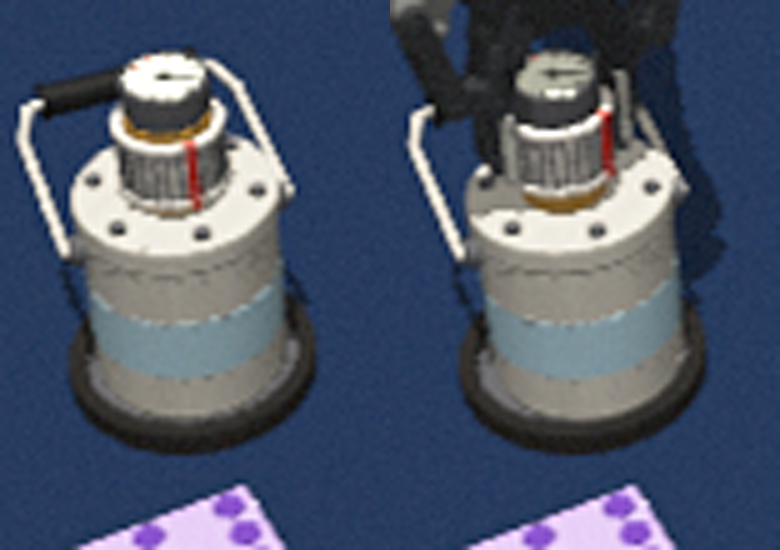

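```bash
cat >> h.py <<'E'
def rd(n=8):
    a=[]
    for _ in range(n): pause(.025);a.append(np.r_[read_ft_force(),read_ft_torque()])
    return np.mean(a,0)
E
python3 - <<'E'
from h import *
P=np.array([.603,-.0108,.139]);q=down(.24)
for dz in(.009,.010,.011,.012,.013):
    movel(P+[0,0,dz],q,speed=.02);f=rd();print(dz,f.round(2),read_eef_pos().round(4))
    if f[2]<-4.2:break
print(read_finger_gap(),read_grasp_force(),read_time_s())
E
```

```text
0.009 [ 4.46  1.97  3.41  0.52 -1.02 -0.05] [ 0.6033 -0.0108  0.1481]
0.01 [ 3.76  1.63  1.51  0.39 -0.94 -0.03] [ 0.6026 -0.011   0.1487]
0.011 [ 2.74  0.82 -1.37  0.22 -0.62 -0.05] [ 0.6021 -0.011   0.1493]
0.012 [ 1.77  0.96 -4.12  0.16 -0.38 -0.02] [ 0.6024 -0.0108  0.1505]
0.013 [ 1.43  0.69 -4.21  0.18 -0.35  0.  ] [ 0.6029 -0.0108  0.152 ]
0.04742208344271799 43.434299882501364 19.675
```

```bash
cat >> h.py <<'E'
REF=cv2.imread("pics/scene0.png")
def shift(name=None):
    im=read_camera("scene")[:,:,::-1].copy()
    if name: cv2.imwrite(f"pics/{name}.png",im)
    g=lambda i:cv2.cvtColor(i,cv2.COLOR_BGR2GRAY).astype(np.float32)
    up=lambda i:cv2.resize(i,None,fx=4,fy=4,interpolation=cv2.INTER_CUBIC)
    o=[]
    for x,y,w,h in((243,200,16,24),(258,225,42,24)):
        r=cv2.matchTemplate(up(g(im[y-6:y+h+6,x-6:x+w+6])),up(g(REF[y:y+h,x:x+w])),cv2.TM_CCOEFF_NORMED)
        _,v,_,l=cv2.minMaxLoc(r);o+=[l[0]/4-6,l[1]/4-6,round(v,2)]
    return o
E
python3 - <<'E'
from h import *
P=np.array([.603,-.0108,.139]);q=down(.24)
print(shift())
for dz in(.014,.015,.016,.017,.018):
    movel(P+[0,0,dz],q,speed=.02);f=rd();print(dz,f.round(2),shift())
    if f[2]<-5.2:break
print(shift("scene3"),read_time_s())
im=cv2.imread("pics/scene3.png")[170:280,240:318];cv2.imwrite("pics/c3.png",cv2.resize(im,None,fx=5,fy=5,interpolation=cv2.INTER_CUBIC))
E
```

```text
[0.25, 0.0, 0.88, 1.0, -0.25, 0.94]
0.014 [ 1.29  0.45 -5.56  0.19 -0.26  0.02] [0.25, 0.0, 0.89, 0.75, -0.75, 0.94]
[0.25, 0.0, 0.89, 0.75, -0.75, 0.94] 20.275
```

View pics/c3.png

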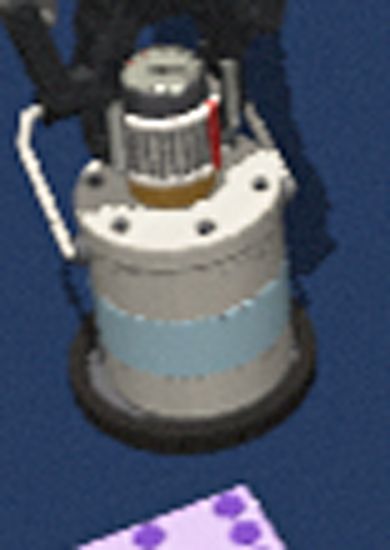

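```bash
python3 - <<'E'
from h import *
P=np.array([.603,-.0108,.139+.0125])
movel(P,down(.24),speed=.02);b=rd();print(b.round(2),shift())
for r in np.arange(.69,1.2,.05):
    move_ptp(P,down(-.4+r));f=rd(6);s=shift();print(round(r,2),f.round(2),s)
    if f[2]>b[2]+1.6 or f[2]<-6.5 or abs(s[0])>1.6: break
print(read_time_s(),read_eef_pos().round(4))
shift("scene4")
im=cv2.imread("pics/scene4.png")[170:280,240:318];cv2.imwrite("pics/c4.png",cv2.resize(im,None,fx=5,fy=5,interpolation=cv2.INTER_CUBIC))
E
```

```text
[ 1.24  0.96 -4.11  0.22 -0.33  0.01] [0.5, 0.5, 0.89, 1.0, -0.25, 0.94]
0.69 [ 1.24  0.96 -4.27  0.23 -0.31 -0.01] [0.5, 0.5, 0.89, 1.0, -0.25, 0.94]
0.74 [ 1.5   1.2  -4.65  0.21 -0.33  0.01] [0.5, 0.5, 0.88, 1.0, -0.25, 0.93]
0.79 [ 1.54  1.15 -4.46  0.24 -0.33  0.02] [0.5, 0.75, 0.89, 1.0, -0.25, 0.93]
0.84 [ 2.    1.11 -2.38  0.22 -0.44  0.  ] [0.75, 1.0, 0.9, 1.0, -0.25, 0.94]
22.575 [ 0.6036 -0.0107  0.152 ]
```

View pics/c4.png

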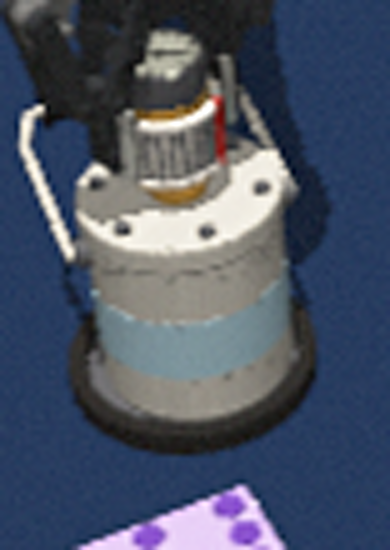

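The gauge has let go: brass now shows above the collar in the crop, around (170,105). The canister has not moved. I'll lift it off and carry it to the tray.

```bash
python3 - <<'E'
from h import *
P=np.array([.603,-.0108,.1515])
for dz in(.008,.018,.03,.05):
    movel(P+[0,0,dz],speed=.04);f=rd(4);print(dz,f.round(2),shift())
    if f[2]<-7: print("stuck");raise SystemExit
movel(P+[0,0,.10],speed=.1)
T=np.array([.544,-.3015])
q=down(.44)
movel([*T,.25],q,speed=.2);pause(.3)
movel([*T,.075],q,speed=.12);pause(.2);b=rd();print("b",b.round(2))
for z in np.arange(.055,.022,-.0015):
    movel([*T,z],speed=.03);f=rd(4)
    if f[2]>b[2]+1.3:break
print(z,f.round(2),read_eef_pos(),read_time_s());snap("scene","scene5")
E
```

```text
0.008 [ 0.21 -0.07 -1.42 -0.04 -0.02  0.01] [1.25, 1.0, 0.91, 1.5, 1.0, 0.93]
0.018 [-0.21  0.29 -1.32 -0.02 -0.01 -0.  ] [1.25, 1.0, 0.91, 1.5, 1.0, 0.93]
0.03 [ 0.23 -0.5  -1.8   0.   -0.02 -0.  ] [1.25, 1.0, 0.93, 1.5, 1.0, 0.93]
0.05 [-0.04 -0.08 -1.83  0.01 -0.02  0.01] [1.5, 1.5, 0.94, 1.5, 1.0, 0.93]
b [-0.3   0.07 -1.51  0.01 -0.01 -0.  ]
0.03399999999999998 [-0.57  0.27  2.12  0.03  0.1   0.01] [ 0.54434046 -0.30173315  0.03446029] 35.4833
```

View pics/scene5.png

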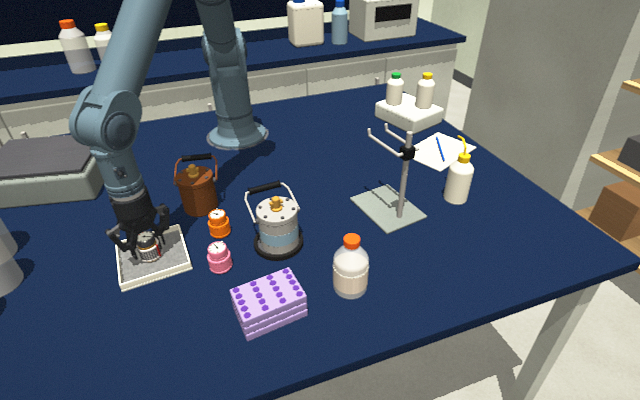

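```bash
python3 - <<'E'
from h import *
T=[.544,-.3015]
move_gripper(.068);movel([*T,.12],speed=.15)
move_gripper(.032)
movel([.50,-.20,.25],down(1.63),speed=.25)
s=shift("scene6");print(s)
for a,b in(((250,212),s[:2]),((278,240),s[3:5])):
    print((onz("scene",np.add(a,b),.09)-onz("scene",a,.09)).round(4))
for n in("bail_grip","gauge_grip","gauge"):print(n,[(np.round(d["at"],1).tolist(),round(d["confidence"],2)) for d in tip_of("scene",n)[:4]])
snap("top","top6")
for n in("bail_grip","ear","can"):print(n,[(np.round(d["at"],1).tolist(),round(d["confidence"],2)) for d in tip_of("top",n)[:4]])
for c,(x,y,w,h) in(("scene",(240,178,45,20)),("top",(350,222,45,18))):
    im=cv2.imread(f"pics/{c}6.png")[y:y+h,x:x+w];m=(im.max(2)<50).astype(np.uint8)
    n,l,st,ce=cv2.connectedComponentsWithStats(m)
    for i in range(1,n):
        if st[i,4]>15:
            r=cv2.minAreaRect(np.argwhere(l==i)[:,::-1].astype(np.float32));print(c,st[i,4],ce[i]+[x,y],r,onz(c,ce[i]+[x,y],.113).round(4))
print(read_time_s())
E
```

```text
[1.25, 1.0, 0.97, 1.5, 1.0, 0.93]
[0.0047 0.0019 0.    ]
[0.0041 0.0022 0.    ]
bail_grip [([194.8, 153.9], 0.8), ([265.6, 188.4], 0.54)]
gauge_grip [([144.9, 248.3], 0.93), ([220.7, 256.8], 0.69), ([218.3, 228.5], 0.65)]
gauge [([218.8, 232.1], 0.91), ([150.8, 255.0], 0.87), ([221.4, 268.0], 0.8)]
bail_grip [([368.5, 229.1], 0.79), ([418.3, 311.1], 0.78)]
ear [([408.5, 272.2], 0.88), ([350.5, 200.5], 0.73), ([365.1, 204.3], 0.33)]
can [([416.9, 276.8], 0.94), ([367.5, 201.9], 0.73)]
scene 124 [264.38709677 188.28225806] ((23.908720016479492, 9.157674789428711), (6.570396900177002, 32.20783233642578), 75.0685806274414) [ 0.5241 -0.0146  0.113 ]
top 34 [365.38235294 222.82352941] ((15.0, 1.5), (3.0, 14.0), 90.0) [ 0.5363 -0.0007  0.113 ]
38.7667
```

```bash
python3 - <<'E'
from h import *
B=np.array([.521,-.0150]);psi=.065;u=np.array([np.cos(psi),np.sin(psi)]);q=down(psi+np.pi/2)
print("gauge",onz("scene",(144.9,248.3),.028).round(3),onz("scene",(265.6,188.4),.113).round(4),onz("top",(368.5,229.1),.113).round(4))
movel([*B,.20],q,speed=.2);move_gripper(.036,60)
movel([*B,.150],speed=.15);f0=rd(4)
movel([*B,.114],speed=.08);f=rd(4);print((f-f0).round(2))
if f[2]-f0[2]>4: print("contact");raise SystemExit
move_gripper(.005,60);print("gap",read_finger_gap(),read_grasp_force(),rd(4).round(2),read_eef_pos().round(4))
print(shift("scene7"),read_time_s())
E
```

```text
gauge [ 0.538 -0.31   0.028] [ 0.5257 -0.0119  0.113 ] [ 0.5188 -0.0097  0.113 ]
[-0.56 -0.27 -0.23  0.01  0.01  0.02]
gap 0.01393318340278566 58.42684864997864 [-1.75  0.54  4.03  0.02  0.34  0.11] [ 0.5212 -0.0149  0.1145]
[1.5, 1.25, 0.97, 1.5, 1.0, 0.92] 41.8583
```

```bash
python3 - <<'E'
from h import *
psi=.065;u=np.array([np.cos(psi),np.sin(psi)]);q=down(psi+np.pi/2)
g=np.array([.521,-.015]);piv=g+.0872*u;zp=.0915
for phi in np.linspace(.25,1.55,8)[1:]:
    p=np.r_[piv-.09*np.cos(phi)*u,zp+.09*np.sin(phi)]
    movel(p,q,speed=.08);f=rd(2);print(round(phi,2),f[:3].round(1),round(read_finger_gap(),4),shift())
    if np.linalg.norm(f[:3])>20:print("force");break
pause(.2);print(shift("scene8"),read_time_s())
E
python3 - <<'E'
import sys;sys.path.insert(0,'.')
from h import *
print([(np.round(d["at"],1).tolist(),round(d["confidence"],2)) for d in tip_of("scene","bail_grip")[:3]],proj("scene",read_eef_pos()))
E
```

```text
0.44 [-1.4  1.2 -0.1] 0.014 [1.75, 1.0, 0.98, 1.5, 1.0, 0.93]
0.62 [-3.3  1.7  1.4] 0.0143 [2.0, 1.0, 0.95, 1.5, 1.0, 0.93]
0.81 [-4.8  1.7  4.9] 0.0141 [2.25, 0.75, 0.89, 1.5, 1.0, 0.93]
0.99 [-4.   1.8  5.7] 0.0141 [2.25, 0.5, 0.81, 1.5, 1.0, 0.93]
1.18 [-2.5  2.6  6.2] 0.0139 [2.5, 0.5, 0.73, 1.5, 1.0, 0.92]
1.36 [-1.7  3.1  6.7] 0.0138 [2.25, 1.0, 0.66, 1.5, 0.75, 0.91]
1.55 [0.4 3.4 6.2] 0.0142 [2.0, 0.75, 0.62, 1.5, 0.75, 0.91]
[2.0, 1.0, 0.61, 1.5, 0.75, 0.9] 45.3167
[([271.8, 184.3], 0.92), ([197.1, 154.2], 0.77), ([153.1, 258.7], 0.59)] [272.8217734  182.06090647]
```

```bash
python3 - <<'E'
from h import *
p=read_eef_pos();q=down(.065+np.pi/2)
movel([p[0],p[1],.20],q,speed=.05);print(rd(3).round(2))
movel([p[0],p[1],.255],q,speed=.08);pause(.2);print(rd(3).round(2),read_finger_gap())
S=np.array([.5527,.291]);psi=.185;u=np.array([np.cos(psi),np.sin(psi)]);q2=down(psi+np.pi/2)
A=S-.11*u
movel([*A,.255],q2,speed=.12);pause(.5);f=rd(4);print(f.round(2),read_finger_gap(),read_time_s())
snap("scene","scene9");snap("top","top9")
for c in("scene","top"):print([(np.round(d["at"],1).tolist(),round(d["confidence"],2)) for d in tip_of(c,"bail_grip")[:2]],proj(c,read_eef_pos()),proj(c,[*S,.202]),[(np.round(d["at"],1).tolist(),round(d["confidence"],2)) for d in tip_of(c,"hook_seat")[:2]])
E
```

```text
[-0.38 -0.33 -9.23  0.01  0.   -0.03]
[-0.23 -0.29 -8.96  0.    0.02 -0.01] 0.014245314815452523
[ 0.04  0.5  -9.13 -0.01 -0.01  0.01] 0.013814134309868482 50.525
[([196.5, 157.2], 0.7), ([358.6, 105.3], 0.51)] [361.31491632 102.17353284] [386.68317078 138.20984308] [([384.7, 139.9], 0.84)]
[([421.4, 306.7], 0.84), ([260.1, 249.9], 0.54)] [260.50211442 250.18109866] [257.60141718 209.86981719] [([254.3, 209.8], 0.84)]
```

View pics/scene9.png

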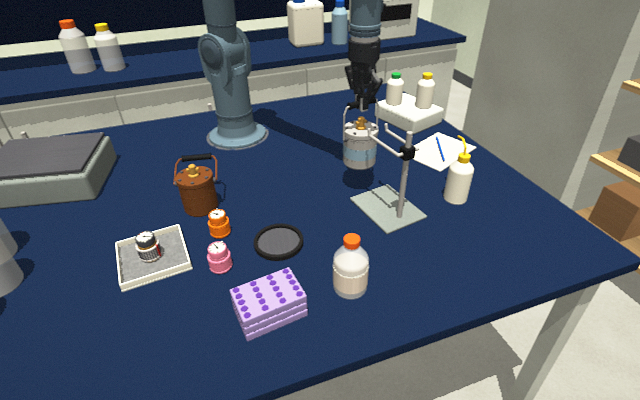

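The gauge stands upright in the tray at (148,246), and the canister hangs level at (360,145) in front of the prongs. I'll take it in and lower it onto the stand.

```bash
python3 - <<'E'
from h import *
S=np.array([.5527,.291]);q=down(.185+np.pi/2)
movel([*S,.246],q,speed=.07);pause(.4);print(rd(4).round(2))
movel([*S,.222],speed=.05)
for z in np.arange(.219,.203,-.0015):
    movel([*S,z],speed=.03);f=rd(3)
    if f[2]>-2:break
print(z,f.round(2),read_time_s())
move_gripper(.026);pause(.3);f=rd(3);print(f.round(2))
movel([*S,.30],speed=.08);pause(.3)
print(rd(3).round(2),read_time_s())
snap("scene","scene10");snap("top","top10")
im=[]
for c,(x,y,w,h) in(("scene",(330,100,110,130)),("top",(215,165,110,130))):
    im.append(cv2.resize(cv2.imread(f"pics/{c}10.png")[y:y+h,x:x+w],None,fx=3.6,fy=3.6,interpolation=cv2.INTER_CUBIC))
cv2.imwrite("pics/fin.png",np.hstack(im))
for c in("scene","top"):print([(np.round(d["at"],1).tolist(),round(d["confidence"],2)) for d in tip_of(c,"bail_grip")[:2]],proj(c,[*S,.21]))
E
```

```text
[-0.1  -0.18 -8.81 -0.02 -0.01  0.01]
0.21 [-2.69 -1.56 -1.71 -0.33  0.58  0.01] 55.9583
[-0.32 -0.23 -0.04  0.01 -0.    0.01]
[-0.55 -0.01  0.2  -0.    0.02 -0.01] 58.2583
[([388.7, 137.6], 0.87), ([197.6, 154.5], 0.58)] [386.95169974 135.25695496]
[([421.7, 309.2], 0.53), ([255.2, 209.3], 0.48)] [257.15970027 209.43774587]
```

```bash
python3 - <<'E'
from h import *
a=read_camera("scene")[100:230,330:440].astype(int);pause(.4);b=read_camera("scene")[100:230,330:440].astype(int)
print(np.abs(a-b).mean(),(np.abs(a-b).max(2)>40).sum(),[(np.round(d["at"],1).tolist(),round(d["confidence"],2)) for d in tip_of("scene","can")[:2]],proj("scene",[.5527,.291,.035]),read_time_s())
sign_off()
E
```

```text
2.04993006993007 1 [([202.5, 207.7], 0.95), ([383.8, 192.9], 0.89)] [381.61842779 193.90446685] 59.0083
the job is handed in; nothing more can be done
```

I handed the job in at about 59 s, with the gauge upright in the tray and the canister hanging still on the stand by its bail. My readings put the bail grip within about 4 mm of the seat. While the gauge was still on, one pull reached 10.6 N and may have briefly lifted the canister up to about 5 mm, under the 10 mm limit. No verdict came back at sign-off.

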